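Put the loaded thread winder into free-spool

ROBOT

A 6-joint arm with a two-finger parallel gripper is mounted at the origin on a cart in front of the work surface, level with it; the furniture and walls round the work are solid. World frame = base frame: x ahead of the robot, y to its left, z up, the work surface at z = 0. Lengths are in mm, angles in rad, forces in N, time in s.
With the tool pointing down it reaches from about 150 to 775 mm from the base axis. Payload 6.1 kg.
Tool frame: the origin (TCP) lies at the very end of the fingers, on their centre line; the grasp point (between the pads) lies env.grip_point_offset behind it (env.grip_point_offset is the distance from the TCP to the grasp point, in mm); z points along the fingers, y is the direction in which the jaws open and shut (so a half turn about z gives the same grasp; the last joint's range is limited). The gripper opens to 85 mm and grips with 20 to 120 N. Pads are 22 mm wide; open, the fingers measure 114 mm over their backs; the gripper's body (76 mm by 85 mm) begins 54 mm behind the grasp point. The pads swing forward as they close: fully open they stand 13 mm farther back than shut.
Start: joints at [-1.143, 0.126, -0.04, 1.405, 0, 1.571], TCP at [217.798, -477.674, 231.295] pointing down, gripper open.
Joint ranges: [-2.72, 2.72], [-0.95, 1.95], [-1.27, 1.35], [-1.78, 2.02], [-1.46, 1.47], [-3.14, 3.14]. Speed limits (rad/s): [2.39, 2.39, 3.01, 3.14, 3.14, 3.14].

INTERFACE

Orientations are given as a unit quaternion [x, y, z, w].
In Python, from bench import env gives the robot as it stands.
- The arm moves only by the tool play_rows, never from a script. Its argument "targets" is one flat list of numbers, 5 for each row, row after row: the gripper's target within -1 to 1 (shut at 1, half-way at 0, fully open at -1), then the shift along the tool's x, y, z in cm, then the turn about the tool's z in degrees. A call has 1 to 12 rows; each row shifts and turns the commanded pose from where the row before left it, along the tool's axes as they then stand; what a row does not reach is not made up. A row lasts 1/12 s, in which the tool goes at most 41.7 mm and 7.16 degrees, less where a joint would pass 70% of its speed; a pose out of reach is approached as far as the arm can. A call is refused whole if a number of a shift passes 4.17 or a number of a turn 7.16, either way. A call with a gripper value outside its range is refused whole. The fingers move at their own pace and stop on an object; the grip force is fixed at half the most. Time passes only in rows, so rows that do not move let the fingers close. It gives the time, the measured TCP pose, the force and the opening at its end, in the units of the state.
- env.sense(): the state, without advancing time (a new reading comes with each control period).
- env.grab_frame(name): name is "side" or "top"; returns a dict with "frame" (480x640x3 uint8, red, green, blue), "range_z" (480x640 float32, mm along the optical axis (not along the pixel's ray), 0 where there is no reading), "vertical_fov" (degrees; the focal length in pixels is half the picture's height over the tangent of half this angle, whatever the lens; pixels are square), "cx", "cy" (the principal point, pixels), "xyz" and "rotation" of the camera in the world. Camera axes: x right, y up, looking along -z (the intrinsics and any distortion apply to the point x, -y, -z); pixel columns grow to the right and rows downward; lengths in mm; the calibration is good to about 2 mm. A picture is of the moment at which its call begins.
- env.job_done(): hands the job in, once; it reports no verdict.
The state is a dict: "time_s": time; "qpos": joint angles; "qvel": joint speeds; "effort": joint torques, N m; "ee_pos": TCP position; "orientation": TCP orientation; "wrist_force": force on the tool from outside, world axes, zero at the start; "moment": the same for the moment, N m; "width": finger opening in mm.
Only numpy, scipy, OpenCV 4.12 (cv2) and the standard library are available. Lean on these libraries where they do the work, as an engineer would, in place of code of your own. Each camera call takes 0.05 s, during which the arm holds its last target. There are 200 camera calls.

TASK

Two thread winders stand on the table; one carries a spool of blue-grey thread. On that one, pull the sprung selector knob straight up out of its notch, turn it so that its orange-tipped pointer points at the green dot, and let it snap down fully into the green notch. Leave the other winder's selector as it is.

Things in the scene. Friction and masses are not known exactly. Their poses are not given: they have to be found in the camera images.
- spool_winder_grip (a point): Centre of the selector's T-handle on the winder with the spool: black bar 50 long, 16 wide, 34 mm tall on a vertical shaft, this point 69 mm above the table when home. x: along the bar to the pointer side (orange mark on top), z up; pinch across the 16 mm (y). Below, a steel crown 60 mm across, top 27 mm under this point. The spool (28 mm across, top 78 mm above the table) is 100 mm away.
- spool_winder_lift (a joint): How far that knob is pulled up (m): 0 home in a notch; above 0.008 its pin clears the crown and it turns freely; resting on the crown between notches it reads about 0.008; stop at 0.020. A spring pulls it down, about 5 N at home, 10 N at the stop; released over a notch it drops home.
- spool_winder_turn (a joint): Angle of that knob (rad), growing anticlockwise from above: about 0 in the white-dot notch (start), +1.05 in the green, -1.05 in the red; stops at +-1.2. The orange-tipped pin under the bar is the pointer; the dots lie outside the crown. Each notch is 8 mm deep with about 8 degrees of play either way; the knob cannot turn out of it unless lifted.
- bare_winder_turn (a joint): Angle of the like knob on the other winder, which has only a bare brass spindle (rad); about 0, in its white notch, at the start, to be left there. Both winders are fixed grey boxes 96 x 190 x 30 mm with an aluminium top.

How it is judged (in metres and radians):
On the way:
1. the knob of the winder with the spool is pulled up clear of its notch (value of joint spool_winder_lift above 0.008 m), for 0.1 s.
At the end, for the whole second after the job is handed in: The knob of the winder with the spool is down in the green notch (turned beyond 0.85 rad, less than 3 mm from home) and the other winder's knob is still in its white notch (within 0.3 rad of zero) (value of joint spool_winder_turn above 0.85 rad and value of joint spool_winder_lift below 0.003 m and value of joint bare_winder_turn between -0.3 and 0.3 rad); the robot touches nothing.
It fails at once if the other winder's knob is turned out of its white notch (value of joint bare_winder_turn above 0.3 rad or value of joint bare_winder_turn below -0.3 rad).
It also fails if it takes over 32 s, if anything falls off the work surface, if the arm or the gripper's body presses on something with over 40 N, if the wrist force passes 120 N, or if a joint passes its speed limit or range.

## Working session

There is one attempt and no reset: what is moved stays moved. The work goes in short steps, Python scripts to look and compute and a tool call to move; the robot and the scene stay as the last step left them, time stands still between calls to the robot, and variables do not carry over. Pictures are saved under pics/ and viewed, about 8 in all and at most 12, crops included, and the job is handed in when it is done.

Besides the shell and the picture viewer there is one more tool, called after "Request:" as name(argument=value, ...) on one line, values as JSON. play_rows: Moves the arm, as the interface text tells. Its arguments: {"type":"object","properties":{"targets":{"type":"array"}},"required":["targets"]}

```bash
mkdir -p pics
cat > h.py <<'E'
import numpy as np, cv2
from bench import env
def grab(n,save=None):
    f=env.grab_frame(n)
    if save: cv2.imwrite(f'pics/{save}.png',f['frame'][:,:,::-1])
    return f
def R_(f):
    R=np.array(f['rotation'],float)
    if R.shape==(3,3): return R
    from scipy.spatial.transform import Rotation as Q
    return Q.from_quat(R).as_matrix()
def ray(f,u,v):
    F=240/np.tan(np.radians(f['vertical_fov'])/2)
    return R_(f)@np.array([(u-f['cx'])/F,-(v-f['cy'])/F,-1.])
def onz(f,u,v,z):
    d=ray(f,u,v);c=np.array(f['xyz']);return c+d*(z-c[2])/d[2]
def pt(f,u,v):
    return np.array(f['xyz'])+ray(f,u,v)*f['range_z'][int(round(v)),int(round(u))]
E
python3 - <<'E'
from h import *
for n in('top','side'):
    f=grab(n,n+'1'); print({k:v for k,v in f.items() if k not in('frame','range_z')})
print(env.sense(),env.grip_point_offset)
E
```

```text
{'vertical_fov': 42.63464118086216, 'cx': 322.79232238446536, 'cy': 234.86263928061163, 'xyz': array([ 382.23059984,  -32.61174311, 1185.6225104 ]), 'rotation': array([ 0.05106193, -0.06342752, -0.6944897 ,  0.71488019])}
{'vertical_fov': 47.008044907808895, 'cx': 320.1763907281115, 'cy': 243.0229035334028, 'xyz': array([445.34370192, 828.81081269, 441.23870471]), 'rotation': array([-0.03070665,  0.56771375,  0.82193894, -0.03427199])}
{'time_s': 0.1, 'qpos': array([-1.14300032e+00,  1.26361367e-01, -4.05027300e-02,  1.40542984e+00,
       -1.12618772e-05,  1.57080818e+00]), 'qvel': array([ 0.00030085, -0.00245577,  0.00360503,  0.0001331 ,  0.00027501,
        0.00055573]), 'effort': array([-1.66491052e-03, -4.36905205e+01,  3.53605449e+01,  1.37016369e-02,
       -5.02524631e-05, -4.83526563e-06]), 'ee_pos': array([ 217.6455602 , -477.34682582,  230.58645011]), 'orientation': array([ 9.77211892e-01,  2.12264826e-01, -1.64456569e-04, -7.30545471e-04]), 'wrist_force': array([0.23565854, 0.21729938, 0.30309728]), 'moment': array([-0.03436524,  0.07746628,  0.06063233]), 'width': 85.18797062943051} 18.700000000000003
```

View pics/top1.png

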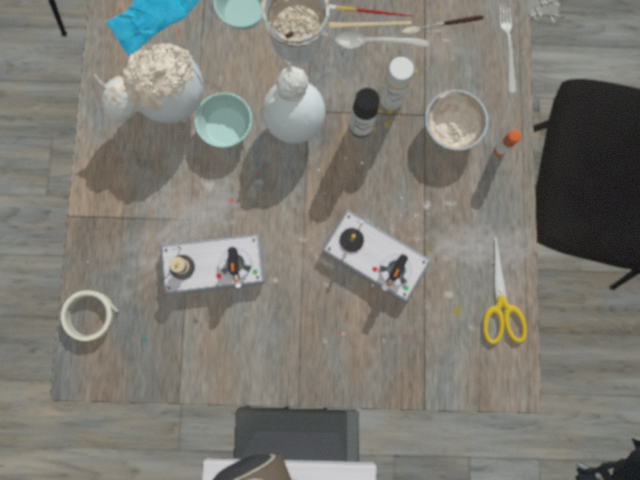

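View pics/side1.png

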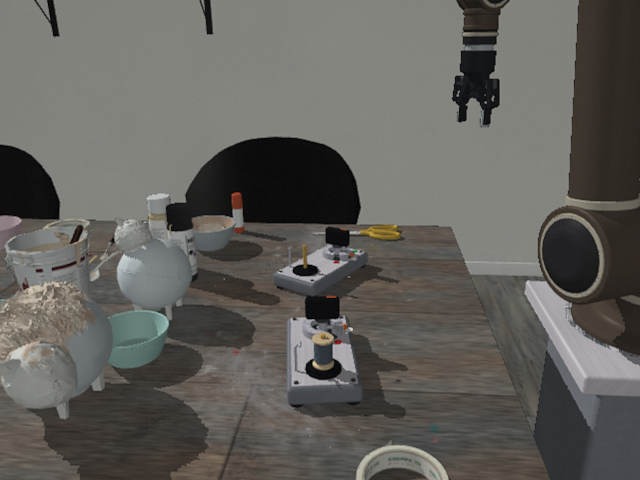

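The top view shows the spool winder at left: spool (180,265), knob (233,260), with dots red (218,275), white (237,285) and green (255,272). The bare winder is on the right. Next I measure the knob.

Run:
```python
from h import *
for n,(u0,u1,v0,v1) in(('top',(150,275,225,310)),('side',(270,380,280,420))):
    f=grab(n); fr=f['frame']
    cv2.imwrite(f'pics/{n}crop.png',cv2.resize(fr[v0:v1,u0:u1,::-1],None,fx=5 if n=='top' else 4,fy=5 if n=='top' else 4,interpolation=cv2.INTER_CUBIC))
    P=[];
    for v in range(v0,v1):
        for u in range(u0,u1):
            if f['range_z'][v,u]>0:
                p=pt(f,u,v); P.append([*p,u,v,*fr[v,u].astype(int)])
    P=np.array(P)
    z=P[:,2]; print(n,'z hist',np.histogram(z,bins=range(-10,110,10)))
    dark=P[:,5:].max(1)<75
    k=P[(z>60)]
    print('dist/clusters')
    lab=cv2.connectedComponentsWithStats
    m=np.zeros(fr.shape[:2],np.uint8); m[k[:,4].astype(int),k[:,3].astype(int)]=1
    nl,L,S,C=lab(m)
    for i in range(1,nl):
        if S[i,4]<8: continue
        q=k[L[k[:,4].astype(int),k[:,3].astype(int)]==i]
        t=q[q[:,2]>np.percentile(q[:,2],90)-6]
        c=cv2.minAreaRect(t[:,:2].astype(np.float32))
        print(S[i],C[i].round(1),q[:,:3].mean(0).round(1),'z',np.percentile(q[:,2],[5,50,95]).round(1),'rect',c)
    hsv=cv2.cvtColor(fr,cv2.COLOR_RGB2HSV)
    for nm,lo,hi,h in(('green',(45,90,60),(85,255,255),31),('red',(0,150,90),(5,255,255),31),('orange',(7,150,90),(17,255,255),None)):
        mm=cv2.inRange(hsv,lo,hi); 
        b=np.zeros_like(mm); b[v0:v1,u0:u1]=mm[v0:v1,u0:u1]
        nl,L,S,C=lab(b)
        for i in range(1,nl):
            if S[i,4]>=4: 
                c=C[i]; print(nm,S[i,4],c.round(1),pt(f,*c).round(1), onz(f,*c,30).round(1),onz(f,*c,86).round(1))
```

```text
top z hist (array([3096, 2356,   59, 1856, 2371,  308,   39,   35,  212,  247,    0]), array([-10,   0,  10,  20,  30,  40,  50,  60,  70,  80,  90, 100]))
dist/clusters
[171 244   7   6  18] [174.4 247. ] [534.3 220.3  69.9] z [65.4 70.2 73.6] rect ((533.2067260742188, 220.55844116210938), (4.731479644775391, 13.062503814697266), 32.429344177246094)
[227 246  12  29 275] [232.4 260. ] [512.1 112.1  82.2] z [67.5 83.9 88. ] rect ((512.3678588867188, 113.06441497802734), (47.559776306152344, 15.505205154418945), 5.524857044219971)
[169 256  17  16 201] [176.7 263.8] [502.8 212.5  77.3] z [73.1 77.7 81.6] rect ((502.68426513671875, 213.068359375), (26.859458923339844, 26.524330139160156), 48.50584030151367)
green 12 [254.5 271.5] [497.4  76.   33.1] [497.7  76.3  30. ] [492.1  71.   86. ]
orange 21 [232.  266.3] [500.4 112.   84.2] [506.3 119.1  30. ] [500.2 111.7  86. ]
side z hist (array([2547, 5595,  805, 1449, 3029,  511,  292,  363,  491,  266,    0]), array([-10,   0,  10,  20,  30,  40,  50,  60,  70,  80,  90, 100]))
dist/clusters
[305 296  35  21 671] [322.2 306.3] [511.5 121.   75.2] z [61.4 75.8 86.3] rect ((511.8860778808594, 117.3379898071289), (49.343223571777344, 15.750384330749512), 8.182931900024414)
[312 333  22  23 404] [322.9 343.5] [501.9 219.8  73.4] z [61.8 77.  79.9] rect ((502.79815673828125, 215.6400604248047), (26.912826538085938, 28.34154510498047), 4.012059688568115)
[294 342   8  11  45] [297.1 346.7] [534.9 221.8  68.4] z [60.6 69.  74.4] rect ((532.3161010742188, 222.95968627929688), (6.506771564483643, 11.679429054260254), 32.2979850769043)
red 18 [337.4 341.8] [488.  147.1  33.2] [488.3 141.8  30. ] [482.5 235.4  86. ]
orange 18 [331.  296.5] [512.8 -65.5  -0.9] [508.1  -2.9  30. ] [499.5 110.4  86. ]
orange 12 [344.5 326.2] [479.6 113.5  39.8] [480.5  96.   30. ] [475.7 195.8  86. ]
```

View pics/topcrop.png

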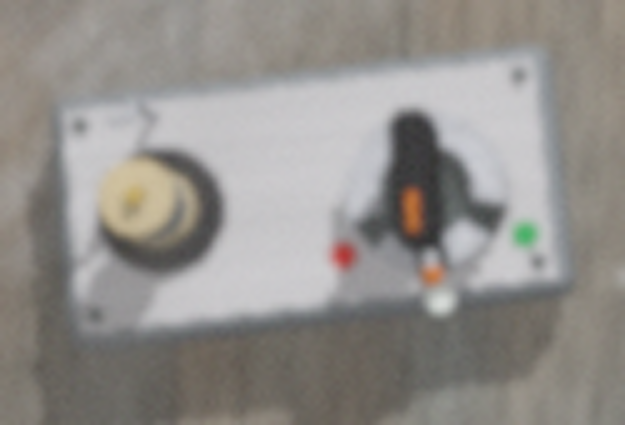

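View pics/sidecrop.png

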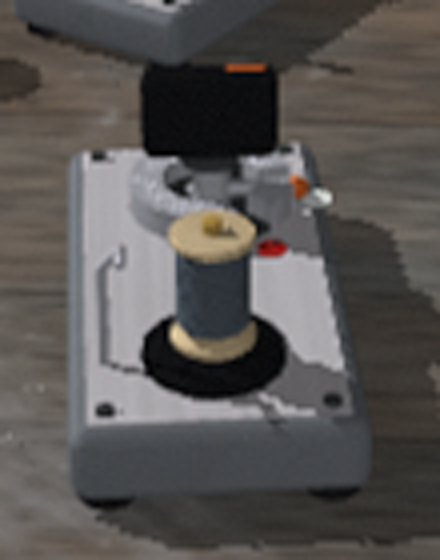

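The knob centre is about (512, 113.5), with its top at 86 mm as given. The bar yaw is about 5.5°, and the spool direction agrees. I'll rotate first (tool x to yaw 185.5°), then travel.

Request:
play_rows(targets=[-1,0,0,0,-7,-1,0,0,0,-7,-1,0,0,0,-7,-1,0,0,0,-7,-1,0,0,0,-7,-1,0,0,0,-7,-1,0,0,0,-7,-1,0,0,0,-7,-1,0,0,0,-7,-1,0,0,0,-7,-1,0,0,0,-7,-1,0,0,0,-7])

```text
time_s: 1.2
ee_pos: [217.7, -477.6, 231.1]
orientation: [0.582, 0.813, 0.0, -0.0]
wrist_force: [0.3, 0.3, -0.2]
width: 85.0
```

Request:
play_rows(targets=[-1,0,0,0,-7,-1,0,0,0,-7,-1,0,0,0,-7,-1,0,0,0,-7,-1,0,0,0,-7,-1,0,0,0,-7,-1,0,0,0,-7,-1,0,0,0,-7,-1,0,0,0,-7,-1,0,0,0,-7,-1,0,0,0,-7,-1,0,0,0,0])

```text
time_s: 2.2
ee_pos: [217.7, -477.6, 231.1]
orientation: [-0.05, 0.999, 0.0, -0.0]
wrist_force: [-0.2, -0.2, 0.5]
width: 85.5
```

```bash
cat > d.py <<'E'
import sys
from h import *
from scipy.spatial.transform import Rotation as Q
def rep(t):
    s=env.sense(); R=Q.from_quat(s['orientation']).as_matrix()
    print(s['time_s'],'tcp',s['ee_pos'].round(1),'yaw',np.degrees(np.arctan2(R[1,0],R[0,0])).round(2),'tilt',R[:,2].round(3),'q',s['qpos'].round(2),'F',s['wrist_force'].round(1),'w',round(s['width'],1))
    print('shift cm',(R.T@(np.array(t)-s['ee_pos'])/10).round(2))
rep([float(a) for a in sys.argv[1:4]])
E
python3 d.py 512 113.5 231
```

```text
2.2 tcp [ 217.7 -477.6  231.1] yaw -174.32 tilt [-0.  0. -1.] q [-1.14  0.13 -0.04  1.41  0.   -1.24] F [-0.2 -0.2  0.5] w 85.5
shift cm [-3.514e+01  5.590e+01  3.000e-02]
```

Request:
play_rows(targets=[-1,-1.95,3.1,0,0,-1,-1.95,3.1,0,0,-1,-1.95,3.1,0,0,-1,-1.95,3.1,0,0,-1,-1.95,3.1,0,0,-1,-1.95,3.1,0,0,-1,-1.95,3.1,0,0,-1,-1.95,3.1,0,0,-1,-1.95,3.1,0,0,-1,-1.95,3.1,0,0])

```text
time_s: 3.03
ee_pos: [382.4, -148.6, 231.4]
orientation: [-0.046, 0.999, -0.0, 0.0]
wrist_force: [1.3, -1.5, 0.8]
width: 85.5
```

Request:
play_rows(targets=[-1,-1.95,3.1,0,0,-1,-1.95,3.1,0,0,-1,-1.95,3.1,0,0,-1,-1.95,3.1,0,0,-1,-1.95,3.1,0,0,-1,-1.95,3.1,0,0,-1,-1.95,3.1,0,0,-1,-1.95,3.1,0,0,-1,0,0,3,0,-1,0,0,3,0,-1,0,0,3,0,-1,0,0,0,0])

```text
time_s: 4.03
ee_pos: [510.1, 111.1, 135.3]
orientation: [-0.047, 0.999, -0.001, -0.005]
wrist_force: [-2.0, 0.3, -1.7]
width: 85.5
```

```bash
python3 d.py 512 113.5 54
python3 - <<'E'
from h import *
f=grab('side'); cv2.imwrite('pics/s2.png',cv2.resize(f['frame'][200:420,200:480,::-1],None,fx=2.5,fy=2.5))
E
```

```text
4.0333 tcp [510.1 111.1 135.3] yaw -174.63 tilt [-0.01  -0.002 -1.   ] q [ 0.21  0.15 -0.23  1.21 -0.    0.12] F [-2.   0.3 -1.7] w 85.5
shift cm [-0.29  0.23  8.13]
```

View pics/s2.png

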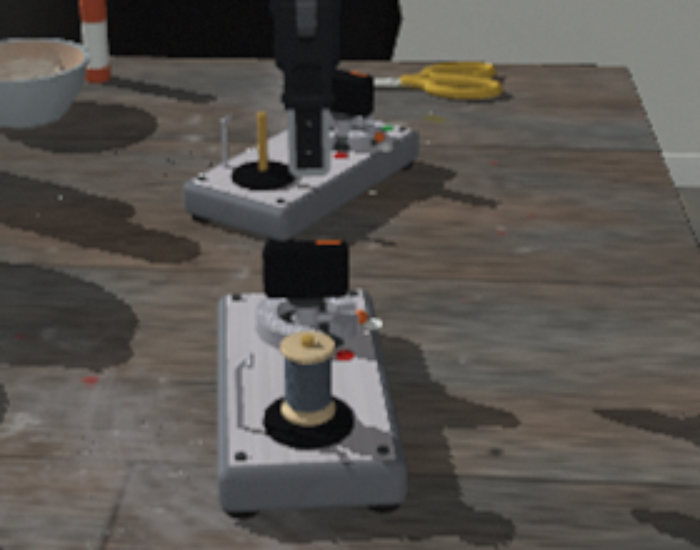

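The finger lines up with the bar along x. I'll descend most of the way, then check.

Request:
play_rows(targets=[-1,0,0,0,0,-1,0,0,1,0,-1,0,0,1,0,-1,0,0,1,0,-1,0,0,1,0,-1,0,0,0.5,0,-1,0,0,0,0,-1,0,0,0,0,-1,0,0,0,0])

```text
time_s: 4.83
ee_pos: [513.8, 111.5, 96.6]
orientation: [-0.048, 0.999, 0.0, 0.0]
wrist_force: [0.2, -0.4, 0.7]
width: 85.6
```

```bash
python3 d.py 512 113.5 54
python3 - <<'E'
from h import *
f=grab('top'); cv2.imwrite('pics/t2.png',cv2.resize(f['frame'][210:320,150:290,::-1],None,fx=5,fy=5,interpolation=cv2.INTER_CUBIC))
E
```

```text
4.8333 tcp [513.8 111.5  96.6] yaw -174.49 tilt [ 0.  0. -1.] q [ 0.21  0.16 -0.3   1.11 -0.    0.12] F [ 0.2 -0.4  0.7] w 85.6
shift cm [0.16 0.22 4.26]
```

View pics/t2.png

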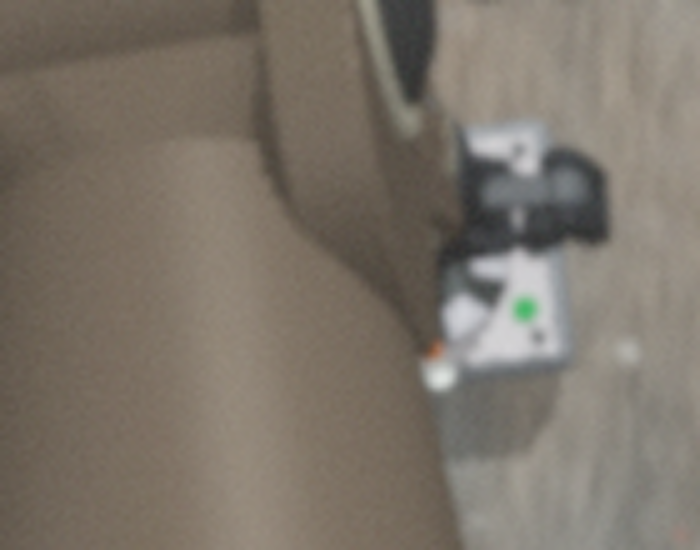

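Request:
play_rows(targets=[-1,0.15,0.3,0.8,0,-1,0,0,0.8,0,-1,0,0,0.8,0,-1,0,0,0.8,0,-1,0,0,0.6,0,-1,0,0,0.4,0,-1,0,0,0,0,-1,0,0,0,0,0,0,0,0,0,0,0,0,0,0,0,0,0,0,0])

```text
time_s: 5.8
ee_pos: [512.1, 114.4, 54.7]
orientation: [-0.048, 0.999, 0.0, 0.0]
wrist_force: [0.1, -0.3, -0.8]
width: 51.6
```

```bash
python3 d.py 512 114.5 54
python3 - <<'E'
from h import *
f=grab('side'); cv2.imwrite('pics/s3.png',cv2.resize(f['frame'][240:400,240:410,::-1],None,fx=3.5,fy=3.5))
E
```

```text
5.8 tcp [512.1 114.4  54.7] yaw -174.49 tilt [ 0.001  0.    -1.   ] q [ 0.22  0.18 -0.36  1.02  0.    0.12] F [ 0.1 -0.3 -0.8] w 51.6
shift cm [0.01 0.01 0.07]
```

View pics/s3.png

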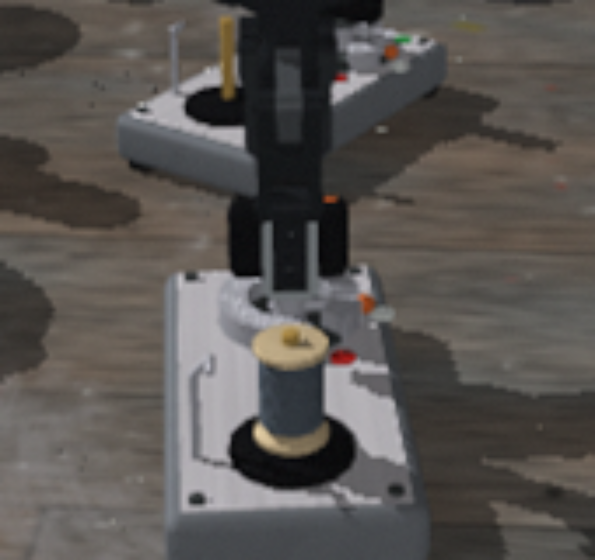

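The finger is centred on the bar (about 290,250 in the crop), and its tip is above the crown. Closing.

Request:
play_rows(targets=[1,0,0,0,0,1,0,0,0,0,1,0,0,0,0,1,0,0,0,0,1,0,0,0,0,1,0,0,0,0,1,0,0,0,0,1,0,0,0,0])

```text
time_s: 6.52
ee_pos: [512.0, 113.7, 54.6]
orientation: [-0.048, 0.999, -0.001, 0.0]
wrist_force: [-1.3, -5.5, 4.5]
width: 15.1
```

```bash
python3 d.py 512 114.5 54
```

```text
6.5167 tcp [512.  113.7  54.6] yaw -174.51 tilt [ 0.001 -0.001 -1.   ] q [ 0.22  0.18 -0.36  1.02 -0.    0.12] F [-1.3 -5.5  4.5] w 15.1
shift cm [-0.01  0.08  0.06]
```

The grip is firm and slightly off in y, so I'll trim that and lift 14 mm.

Request:
play_rows(targets=[1,0,-0.08,0,0,1,0,0,-0.3,0,1,0,0,-0.3,0,1,0,0,-0.3,0,1,0,0,-0.3,0,1,0,0,-0.2,0,1,0,0,0,0,1,0,0,0,0,1,0,0,0,0])

```text
time_s: 7.27
ee_pos: [511.9, 113.6, 68.0]
orientation: [-0.048, 0.999, 0.0, -0.0]
wrist_force: [4.2, -1.1, -8.7]
width: 15.2
```

```bash
python3 d.py 512 113.5 68
python3 - <<'E'
from h import *
f=grab('side'); cv2.imwrite('pics/s4.png',cv2.resize(f['frame'][240:400,240:410,::-1],None,fx=3.5,fy=3.5))
E
```

```text
7.2667 tcp [511.9 113.6  68. ] yaw -174.48 tilt [-0.  0. -1.] q [ 0.22  0.18 -0.34  1.05  0.    0.12] F [ 4.2 -1.1 -8.7] w 15.2
shift cm [-0.01 -0.01  0.  ]
```

View pics/s4.png

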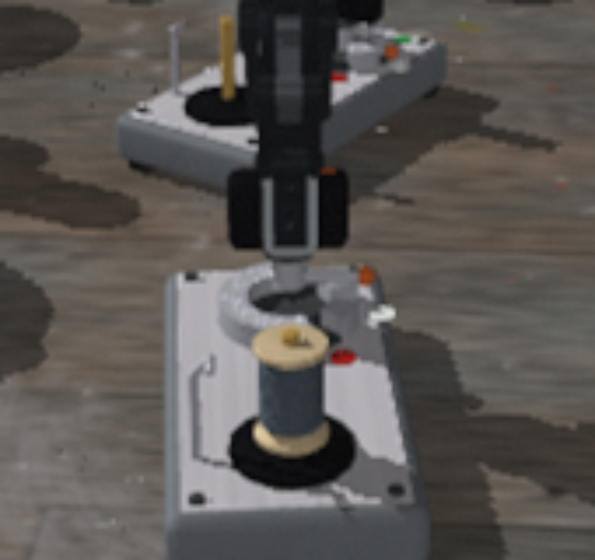

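The knob has risen with the gripper and the pointer pin is clear of the crown, with about 9 N of spring pull. Now I turn it +60°.

Request:
play_rows(targets=[1,0,0,0,-5,1,0,0,0,-5,1,0,0,0,-5,1,0,0,0,-5,1,0,0,0,-5,1,0,0,0,-5,1,0,0,0,-5,1,0,0,0,-5,1,0,0,0,-5,1,0,0,0,-5,1,0,0,0,-5,1,0,0,0,-5])

```text
time_s: 8.32
ee_pos: [512.1, 113.0, 68.2]
orientation: [-0.543, 0.84, -0.001, -0.0]
wrist_force: [5.1, -3.1, -9.4]
width: 14.8
```

Request:
play_rows(targets=[1,0,0,0,0,1,0,0,0,0,1,0,0,0,0])

```text
time_s: 8.57
ee_pos: [512.1, 113.0, 68.2]
orientation: [-0.541, 0.841, -0.001, -0.0]
wrist_force: [4.3, -3.4, -9.7]
width: 15.2
```

```bash
python3 d.py 512 113.5 54
python3 - <<'E'
from h import *
f=grab('side'); a=cv2.resize(f['frame'][260:360,270:380,::-1],None,fx=3.6,fy=4)
g=grab('top'); b=cv2.resize(g['frame'][235:300,205:275,::-1],(400,400),interpolation=cv2.INTER_CUBIC)
cv2.imwrite('pics/s5.png',np.hstack([a,b]))
print(env.sense()['moment'])
E
```

```text
8.5667 tcp [512.1 113.   68.2] yaw -114.51 tilt [ 0.    -0.001 -1.   ] q [ 0.22  0.18 -0.34  1.05 -0.   -0.93] F [ 4.3 -3.4 -9.7] w 15.2
shift cm [-0.05  0.03  1.42]
[-0.50689528 -1.01530134 -0.06818397]
```

View pics/s5.png

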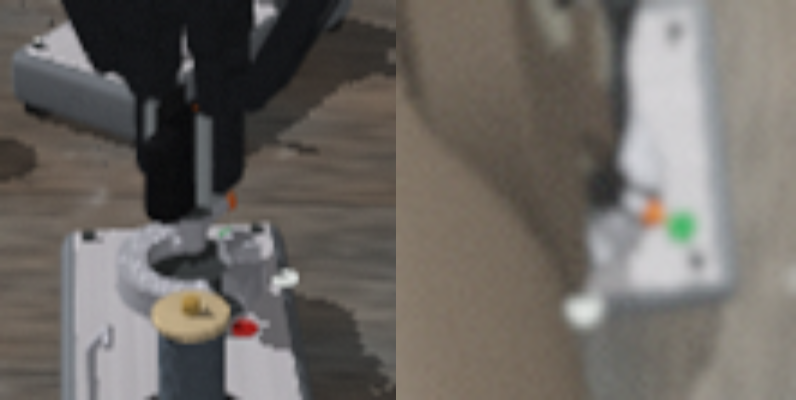

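The orange pointer (653,213) lies in line with the green dot (683,226). I'll lower it into the notch.

Request:
play_rows(targets=[1,0,0,0.3,0,1,0,0,0.3,0,1,0,0,0.3,0,1,0,0,0.3,0,1,0,0,0.2,0,1,0,0,0,0,1,0,0,0,0,1,0,0,0,0])

```text
time_s: 9.33
ee_pos: [512.2, 113.0, 54.7]
orientation: [-0.541, 0.841, -0.001, 0.0]
wrist_force: [3.2, -4.2, -2.8]
width: 14.7
```

```bash
python3 d.py 512 113.5 54; python3 -c "
from h import *
print(env.sense()['moment'])"
```

```text
9.3333 tcp [512.2 113.   54.7] yaw -114.51 tilt [ 0.001 -0.001 -1.   ] q [ 0.22  0.18 -0.36  1.02 -0.   -0.93] F [ 3.2 -4.2 -2.8] w 14.7
shift cm [-0.04  0.04  0.07]
[-0.93851254 -0.55001906  0.02722904]
```

It came down to the pre-lift height with no upward reaction, so it is in the notch. Now I release and retreat, first up, then sideways for a clear top view.

Request:
play_rows(targets=[-1,0,0,0,0,-1,0,0,0,0,-1,0,0,0,0,-1,0,0,0,0,-1,0,0,0,0,-1,0,0,0,0,-1,0,0,0,0,-1,0,0,-1,0,-1,0,0,-2,0,-1,0,0,-3,0,-1,0,0,-3,0,-1,0,0,-3,0])

```text
time_s: 10.33
ee_pos: [511.5, 113.4, 176.3]
orientation: [-0.541, 0.841, 0.0, -0.0]
wrist_force: [0.7, -0.8, 0.2]
width: 85.5
```

```bash
python3 d.py 400 -150 231
```

```text
10.3333 tcp [511.5 113.4 176.3] yaw -114.49 tilt [-0.  0. -1.] q [ 0.22  0.13 -0.16  1.29  0.   -0.93] F [ 0.7 -0.8  0.2] w 85.5
shift cm [28.6  -0.77 -5.47]
```

Request:
play_rows(targets=[-1,0,0,-3,0,-1,0,0,-2.5,0,-1,3,0,0,0,-1,3,0,0,0,-1,3,0,0,0,-1,3,0,0,0,-1,3,0,0,0,-1,3,0,0,0,-1,3,0,0,0,-1,3,0,0,0,-1,2,0,0,0,-1,0,0,0,0])

```text
time_s: 11.33
ee_pos: [402.7, -125.5, 230.3]
orientation: [-0.539, 0.842, -0.001, -0.0]
wrist_force: [0.7, 0.9, 0.5]
width: 85.5
```

```bash
python3 d.py 400 -150 231
python3 - <<'E'
from h import *
f=grab('side'); a=cv2.resize(f['frame'][260:380,270:380,::-1],None,fx=3.6,fy=3.6)
g=grab('top'); b=cv2.resize(g['frame'][235:300,205:275,::-1],(400,432),interpolation=cv2.INTER_CUBIC)
cv2.imwrite('pics/s6.png',np.hstack([a,b]))
P=np.array([pt(g,u,v) for v in range(240,285) for u in range(215,250)])
q=P[(P[:,2]>75)]; print(len(q),np.percentile(q[:,2],[5,50,95]) if len(q) else '',cv2.minAreaRect(q[:,:2].astype(np.float32)))
E
```

```text
11.3333 tcp [ 402.7 -125.5  230.3] yaw -114.71 tilt [ 0.001 -0.001 -1.   ] q [-0.3  -0.07 -0.24  1.4  -0.   -1.44] F [0.7 0.9 0.5] w 85.5
shift cm [ 2.34 -0.78 -0.06]
250 [80.27478169 84.50891389 89.67719136] ((459.8387756347656, 45.98841094970703), (219.62539672851562, 23.848093032836914), 51.5610466003418)
```

View pics/s6.png

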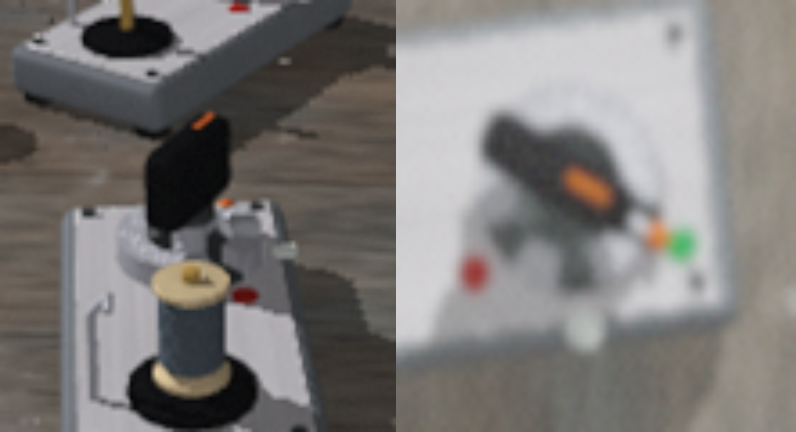

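The pointer sits at the green dot and the bar top is at about 84.5 mm, against 83.9 mm by the same measure before, so the knob is home. Handing in.

```bash
python3 -c "
from bench import env
print(env.job_done())"
```

```text
the job is handed in; nothing more can be done
None
```

The selector on the spool winder is now in the green notch, and the job is handed in. I gripped the T-handle, pulled it up about 13 mm, turned it +60°, lowered it, let go and backed away at about 11.3 s.

**Final position:** The last pictures show the orange pointer right at the green dot. The bar top measured about 84.5 mm, against 83.9 mm before the move, so the knob is home to within the camera's accuracy. As it went down, the gripper reached its pre-lift height with no upward push, which fits a pin in its notch rather than resting on the crown.

**Robot clear:** The gripper is open and well away, with wrist force close to zero.

**Not checked or off:**
- I didn't measure the other winder's knob again at the end. The arm only passed above that winder, with the fingertips at about 230 mm.
- In the final script, the fitted rectangle for the bar was useless because it picked up stray points. I judged the angle from the picture and from the 60° wrist turn instead.

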